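Fit the idler and hold the belt tensioner back

TASK

This fan belt drive is being put back together: slip the plain smooth idler wheel, the smallest of the three lying on the bench, over the pin of the spring-loaded tensioner arm, right down onto its collar. Then swing the arm outwards, away from the two belt pulleys, against its spring until it is hard up against its stop, and hold it there so that the belt can be laid on: finish while still holding it, with the wheel still fully down on the pin. Leave the other wheels, tools and parts where they are.

Things in the scene. Friction and masses are not known exactly. Their poses are not given: they have to be found in the camera images.
- idler_center (a point): centre (half-way up) of the idler: a plain smooth steel wheel, 44 mm diameter, 24 mm tall, 15 mm bore right through, about 120 g, lying flat (bore upright) on the 3 mm steel sheet on the bench, so its centre starts 15 mm above the bench. It is the smallest of three loose wheels; the others are grooved and toothed. z is the bore's axis.
- pin_seat (a point): point on the upright tensioner pin's axis, at the top of the 21 mm wide collar on which the idler rests; it moves with the arm. The idler is fully home when its centre is 12 mm above this point. The arm under the collar is a flat bar 24 mm wide (28 mm round end), from 4 to 12 mm below this point, with 21 mm of free space between bar and plate.
- pin_tip (a point): top of the tensioner pin, 36 mm above pin_seat; it moves with the arm. The pin is 12 mm in diameter; its top 8 mm taper to 5 mm.
- pivot (a point): point on the upright axis about which the tensioner arm swings, level with pin_seat and 114 mm from it; it does not move in a run. The arm's hub there is 50 mm in diameter, with a hexagon on top that reaches 10 mm above this point.
- tens_arm (a joint): angle of the tensioner arm, rad: 0 at its free stop, where the spring holds it at the start, 0.70 at the far stop (fully wound). It grows as the arm swings clockwise seen from above about the pivot, away from the pulleys. The spring drives it back to 0 when let go: 6 N at the pin at 0, rising to 11.5 N at 0.70. Stop pins on the plate mark both ends.
- drive: belt drive clamped to the bench: plate 240 (its x) by 370 (its y) by 12 mm, origin at the centre of its underside, 3 mm above the bench. In its frame (mm): small pulley, 70 diameter, at (35, -125); large pulley, 120, at (35, 112), tops at 72, shafts to 78; tensioner pivot (-75, 70); pin (-5, -20) at the free stop, (-79, -44) at the far stop, collar top at 45, tip at 81.
- vee_pulley_center (a point): centre of a loose pulley wheel with one deep V groove round its rim, 62 mm diameter, 22 mm tall, 20 mm bore, six small holes in its face, lying flat beside the drive; a spare, not wanted
- sprocket_center (a point): centre of a loose toothed chain sprocket, 66 mm over its teeth (the toothed disc is 7 mm thick) with a 36 mm hub, 22 mm tall in all, lying flat hub up beside the drive; a spare, not wanted
- collar_center (a point): centre of a small loose shaft collar, 36 mm diameter, 12 mm tall, lying on the far side of the drive plate between the two pulleys
- spanner_center (a point): centre of a loose spanner, 200 mm long, 8 mm thick, lying on the bench left of the drive
- screwdriver_center (a point): centre of a loose screwdriver, 210 mm long, handle 26 mm thick, lying on the bench
- grease_tin_center (a point): centre of a loose tin, 72 mm diameter, 75 mm tall, standing on the bench
- bolt_tray_center (a point): centre of a loose open tray of bolts and washers, 110 x 160 x 35 mm
Things that resemble listed ones, but are neither listed nor needed, are in the scene too. Leave any orange look-alike of the part that bears idler_center alone.

How it is judged (in metres and radians):
On the way, in this order (a step that is already met when the one before it is completed fails the run):
1. the idler is fully down on the tensioner pin while the arm is still near its free stop (below half its swing) (horizontal distance between idler_center and pin_seat below 0.004 m and z of idler_center in the frame of pin_seat between 0.008 and 0.0155 m and angle between idler_center's own z axis and vertical below 0.12 rad and value of joint tens_arm below 0.35 rad), for 0.2 s.
2. the arm is wound to its far stop (value of joint tens_arm above 0.65 rad), for 0.2 s.
At the end, for the whole second after the job is handed in: the robot is holding the tensioner arm at its far stop (joint above 0.65 of 0.70 rad, still), pressing on the arm or on the idler with more than 4 N, and the idler is on the pin: axis within 4 mm of the pin's, upright within 0.12 rad, not more than 3.5 mm above its seat (value of joint tens_arm above 0.65 rad and velocity of joint tens_arm between -0.1 and 0.1 rad/s and horizontal distance between idler_center and pin_seat below 0.004 m and z of idler_center in the frame of pin_seat between 0.008 and 0.0155 m and angle between idler_center's own z axis and vertical below 0.12 rad and (contact force between any of the fingers, the arm and tens_arm above 4 N or contact force between any of the fingers, the arm and idler above 4 N)); the arm keeps its last pose, push and grip.
It fails at once if one of the two other wheels is moved more than 25 mm (distance of any of vee_pulley_center, sprocket_center from where it was at the start of the episode above 0.025 m).
It fails at once if the shaft collar is moved more than 25 mm (distance of collar_center from where it was at the start of the episode above 0.025 m).
It fails at once if a tool, the tin or the bolt tray is moved more than 25 mm (distance of any of spanner_center, screwdriver_center, grease_tin_center, bolt_tray_center from where it was at the start of the episode above 0.025 m).
It also fails if it takes over 48 s, if anything falls off the work surface, if the arm or the gripper's body presses on something with over 40 N, if the wrist force passes 120 N, or if a joint passes its speed limit or range.

ROBOT

A 6-joint arm with a two-finger parallel gripper is mounted at the origin on the work surface. World frame = base frame: x ahead of the robot, y to its left, z up, the work surface at z = 0. Lengths are in mm, angles in rad, forces in N, time in s.
With the tool pointing down it reaches from about 275 to 1000 mm from the base axis. Payload 8.4 kg.
Tool frame: the origin (TCP) lies at the very end of the fingers, on their centre line; the grasp point (between the pads) lies 19 mm behind it (r.tcp_to_grasp is the distance from the TCP to the grasp point, in mm); z points along the fingers, y is the line along which they close (so a half turn about z gives the same grasp; the last joint's range is limited). The gripper opens to 85 mm and grips with 20 to 120 N. Pads are 22 mm wide; open, the fingers measure 114 mm over their backs; the gripper's body (76 mm by 85 mm) begins 54 mm behind the grasp point. The pads swing forward as they close: fully open they stand 13 mm farther back than shut.
Start: joints at [1.343, 0.353, 1.633, -0, 1.155, -0.002], TCP at [139.927, 609.137, 231.281] pointing down, gripper open.
Joint ranges: [-2.63, 2.63], [-0.92, 2.1], [0.06, 2.66], [-1.3, 4.44], [0, 2.69], [-3.02, 3.02]. Speed limits (rad/s): [2.22, 2.22, 2.79, 3.14, 3.14, 3.14].

INTERFACE

Orientations are given as [roll, pitch, yaw] about the fixed x, y, z axes, in that order (R = Rz(yaw) Ry(pitch) Rx(roll)).
In Python, from rig import r gives the robot as it stands. The module is installed in compiled form; this text tells all that it offers.
- The arm moves only by the tool play_rows, never from a script. Its argument "rows" is a list of rows, each an object with "dp": the shift along the tool's x, y, z in units of 40 mm (1.0 is 40 mm), a list of three; "turn": the turn, a rotation vector about the tool's x, y, z in units of 6 degrees (1.0 is 6 degrees), a list of three; "fingers": the closure, from 0 (fully open) to 1 (shut). In form: [{"dp": [tx, ty, tz], "turn": [wx, wy, wz], "fingers": fingers}, ...]. A call has 1 to 5 rows; each row shifts and turns the commanded pose from where the row before left it, along the tool's axes as they then stand; what a row does not reach is not made up. A row lasts 1/12 s, in which the tool goes at most 41.7 mm and 7.16 degrees, less where a joint would pass 70% of its speed; a pose out of reach is approached as far as the arm can. A call is refused whole if a number of a shift passes 1 or a number of a turn 1, either way. A call with a gripper value outside its range is refused whole. The fingers move at their own pace and stop on an object; "force" is the grip in N (left out, the last holds). Time passes only in rows, so rows that do not move let the fingers close. It gives the time, the measured TCP pose, the force, the opening and the grip force at its end, in the units of the state.
- r.sense(): the state, without advancing time (a new reading comes with each control period).
- r.grab_frame(name): name is "scene" or "top" or "wrist"; returns a dict with "pixels" (384x512x3 uint8, red, green, blue), "fx", "fy", "cx", "cy" (pixels), "pose" (4x4, takes a point from camera to world coordinates). Camera axes: x right, y down, z forward; pixel columns grow to the right and rows downward; lengths in mm; the calibration is good to about 2 mm. A picture is of the moment at which its call begins. There is no depth.
- r.sign_off(): hands the job in; it is judged then, once.
The state is a dict: "clock": time; "qpos": joint angles; "qvel": joint speeds; "joint_efforts": joint torques, N m; "eef_pos": TCP position; "tcp_rot": TCP orientation; "contact_force": force on the tool from outside, world axes, zero at the start; "wrist_torque": the same for the moment, N m; "opening": opening from 0.0 (shut) to 1.0 (fully open); "grasp_force": force on a finger pad.
Only numpy, scipy, OpenCV 4.12 (cv2) and the standard library are available. Lean on these libraries where they do the work, as an engineer would, in place of code of your own. Each camera call takes 0.05 s, during which the arm holds its last target. There are 200 camera calls.

## Working session

There is one attempt and no reset: what is moved stays moved. The work goes in short steps, Python scripts to look and compute and a tool call to move; the robot and the scene stay as the last step left them, time stands still between calls to the robot, and variables do not carry over. Pictures are saved under pics/ and viewed, at most 10 in all, crops included, and the job is handed in when it is done.

Besides the shell and the picture viewer there is one more tool, called after "Call:" by a JSON object that holds its "method" and its "body", one argument or row to a line. play_rows: Moves the arm, as the interface text tells. Its arguments: {"type":"object","properties":{"rows":{"type":"array"},"force":{"type":"number"}},"required":["rows"]}

```bash
mkdir -p pics; cat > h.py <<'E'
from rig import r
import numpy as np, cv2
from scipy.spatial.transform import Rotation as R
def ray(f,u,v,z):
    P=np.array(f["pose"]); d=P[:3,:3]@np.array([(u-f["cx"])/f["fx"],(v-f["cy"])/f["fy"],1]); o=P[:3,3]
    return o+d*(z-o[2])/d[2]
def proj(f,p):
    P=np.array(f["pose"]); c=P[:3,:3].T@(np.array(p)-P[:3,3]); return np.array([f["fx"]*c[0]/c[2]+f["cx"],f["fy"]*c[1]/c[2]+f["cy"]])
def shot(n,fn=None,s=1):
    f=r.grab_frame(n)
    if fn:
        im=cv2.cvtColor(np.array(f["pixels"]),cv2.COLOR_RGB2BGR); cv2.imwrite("pics/"+fn,cv2.resize(im,None,fx=s,fy=s,interpolation=cv2.INTER_CUBIC))
    return f
E
python3 - <<'E'
from h import *
import pickle
for n in("top","scene"):
    f=shot(n,n+"0.png",1.5); pickle.dump(f,open(n+"0.pkl","wb")); print(n,np.round(f["pose"],2).tolist(),f["fx"])
s=r.sense();print(s["eef_pos"],s["tcp_rot"],s["clock"])
E
```

```text
top [[0.02, -0.98, 0.19, 282.71], [-1.0, -0.02, -0.0, -20.34], [0.01, -0.19, -0.98, 1316.11], [0.0, 0.0, 0.0, 1.0]] 399.1138611295505
scene [[0.43, 0.57, -0.7, 1239.1], [0.9, -0.26, 0.34, -350.51], [0.01, -0.78, -0.63, 729.73], [0.0, 0.0, 0.0, 1.0]] 349.79174438299174
[139.81007058 608.72492447 230.63028074] [-3.14032797e+00 -2.10061403e-05  2.91585031e+00] 0.1
```

View pics/top0.png

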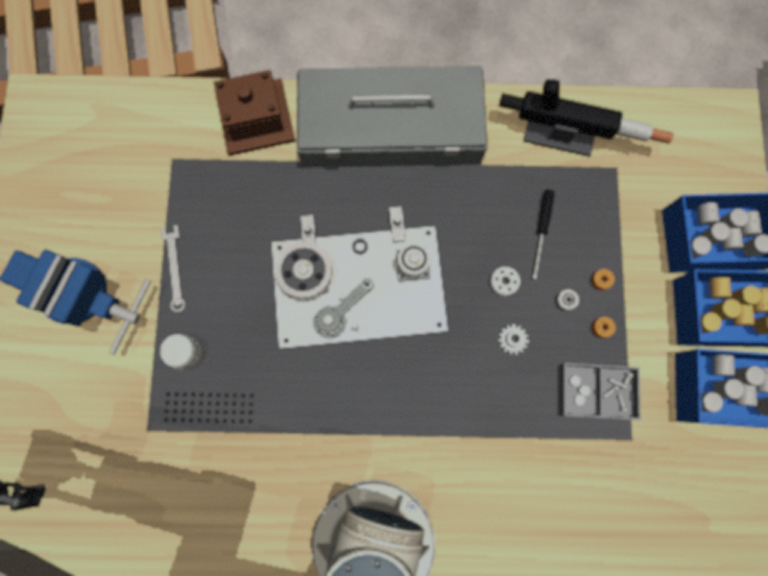

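View pics/scene0.png

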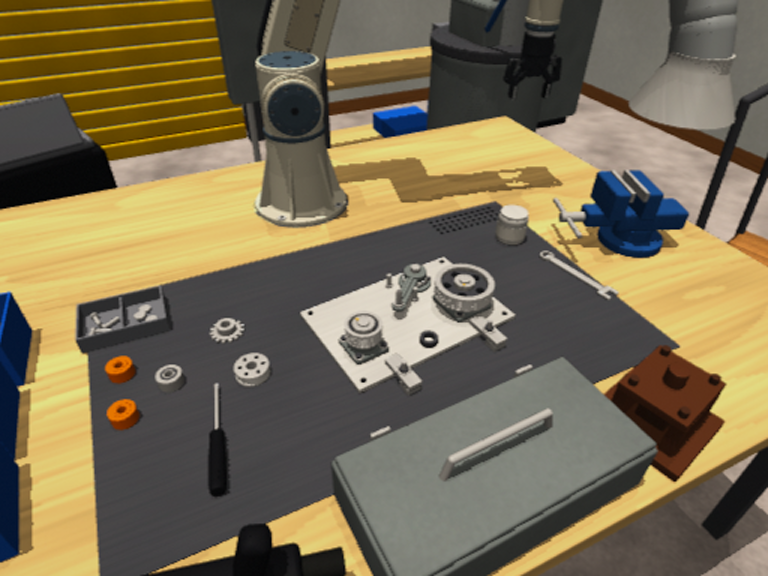

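The top view shows the idler at about (568,299), the plate corners at (273,241), (436,228), (447,330) and (279,347), and the pin near (367,284). The two orange look-alikes are at (604,279) and (604,327). I'll turn these into positions.

```bash
python3 - <<'E'
from h import *
import pickle
f=pickle.load(open("top0.pkl","rb")); g=cv2.cvtColor(np.array(f["pixels"]),cv2.COLOR_RGB2GRAY)
def blob(u,v,w,th):
    c=g[v-w:v+w,u-w:u+w]>th; n,l,s,ce=cv2.connectedComponentsWithStats(c.astype(np.uint8)); k=1+np.argmax(s[1:,4])
    pts=np.argwhere(l==k)[:,::-1].astype(np.float32); (cx,cy),rad=cv2.minEnclosingCircle(pts); print(s[k],cx,cy,rad)
    return cx+u-w,cy+v-w
u,v=blob(379,199,13,95); print("idler top plane",ray(f,u,v,22))
m=(g>140).astype(np.uint8); m[:145]=0;m[240:]=0;m[:,:175]=0;m[:,305:]=0
q=cv2.minAreaRect(np.argwhere(m)[:,::-1].astype(np.float32)); b=cv2.boxPoints(q); print(b*1.5)
for c in [(273,241),(436,228),(447,330),(279,347)]: print(ray(f,c[0]/1.5,c[1]/1.5,15))
C=np.array([ray(f,c[0]/1.5,c[1]/1.5,15)[:2] for c in [(273,241),(436,228),(447,330),(279,347)]])
L=np.array([(120,185),(120,-185),(-120,-185),(-120,185)],float)
c0=C.mean(0); H=(C-c0).T@L; 
a=np.arctan2(sum(L[:,0]*(C-c0)[:,1]-L[:,1]*(C-c0)[:,0]),sum((L*(C-c0)).sum(1)))
Rm=np.array([[np.cos(a),-np.sin(a)],[np.sin(a),np.cos(a)]])
print(c0,a,np.round(C-c0-(L@Rm.T),1))
for n,p in dict(pin=(-5,-20),far=(-79,-44),piv=(-75,70),small=(35,-125),large=(35,112)).items():print(n,c0+Rm@p)
print("pin seen",ray(f,367/1.5,284/1.5,84),"large",ray(f,304/1.5,266/1.5,80),"small",ray(f,413/1.5,258/1.5,80))
s=r.sense(); T=R.from_euler("xyz",s["tcp_rot"]).as_matrix(); print(T.round(3))
E
```

```text
[  6   6  15  16 188] 13.0 13.0 8.062357902526855
idler top plane [ 521.85835974 -418.44828844   22.        ]
[[265.62863 221.16034]
 [434.44232 203.93448]
 [447.37714 330.6962 ]
 [278.56348 347.92206]]
[640.59226002 239.28379334  15.        ]
[ 678.8028744  -126.71316771   15.        ]
[ 447.56310132 -151.97090965   15.        ]
[402.91556195 213.01237548  15.        ]
[542.46844942  43.40302286] 0.11186579783395899 [[-0.5 -1.4]
 [-3.6  0.3]
 [ 3.7  1.9]
 [ 0.3 -0.8]]
pin [539.7323543   22.96986884]
far [468.87407117  -9.14093482]
piv [460.12294954 104.5930437 ]
small [591.20376218 -76.90852808]
large [564.74682892 158.61011382]
pin seen [532.52356066  23.20749064  84.        ] large [569.41223756 157.71606911  80.        ] small [591.73737066 -72.85758694  80.        ]
[[-0.975  0.224 -0.   ]
 [ 0.224  0.975 -0.001]
 [ 0.    -0.001 -1.   ]]
```

Call:
{"method": "play_rows", "body": {
  "rows": [
    {"dp": [0, 0, 0.1], "turn": [0, 0, 1], "fingers": 0},
    {"dp": [0, 0, 0.1], "turn": [0, 0, 1], "fingers": 0},
    {"dp": [0, 0, 0.1], "turn": [0, 0, 1], "fingers": 0},
    {"dp": [0, 0, 0.1], "turn": [0, 0, 1], "fingers": 0},
    {"dp": [0, 0, 0.1], "turn": [0, 0, 1], "fingers": 0}
  ]
}}

```text
clock: 0.52
eef_pos: [139.9, 608.9, 210.7]
tcp_rot: [-3.141, 0.0, 2.387]
contact_force: [-0.0, 0.3, -0.3]
opening: 0.999
grasp_force: 0.0
```

Call:
{"method": "play_rows", "body": {
  "rows": [
    {"dp": [0, 0, 0.1], "turn": [0, 0, 1], "fingers": 0},
    {"dp": [0, 0, 0.1], "turn": [0, 0, 1], "fingers": 0},
    {"dp": [0, 0, 0.1], "turn": [0, 0, 1], "fingers": 0},
    {"dp": [0, 0, 0.1], "turn": [0, 0, 1], "fingers": 0},
    {"dp": [0, 0, 0.1], "turn": [0, 0, 1], "fingers": 0}
  ]
}}

```text
clock: 0.93
eef_pos: [139.9, 608.9, 190.7]
tcp_rot: [-3.141, 0.001, 1.863]
contact_force: [-0.1, 0.1, 0.1]
opening: 0.996
grasp_force: 0.0
```

Call:
{"method": "play_rows", "body": {
  "rows": [
    {"dp": [0, 0, 0.1], "turn": [0, 0, 1], "fingers": 0},
    {"dp": [0, 0, 0.1], "turn": [0, 0, 1], "fingers": 0},
    {"dp": [0, 0, 0.1], "turn": [0, 0, 0.85], "fingers": 0},
    {"dp": [-0.5, 0.4, 0], "turn": [0, 0, 0], "fingers": 0},
    {"dp": [-0.9, 0.4, 0], "turn": [0, 0, 0], "fingers": 0}
  ]
}}

```text
clock: 1.35
eef_pos: [171.8, 555.0, 178.7]
tcp_rot: [3.141, -0.001, 1.572]
contact_force: [0.9, -1.1, 0.2]
opening: 1.001
grasp_force: 0.0
```

Call:
{"method": "play_rows", "body": {
  "rows": [
    {"dp": [-0.9, 0.4, 0], "turn": [0, 0, 0], "fingers": 0},
    {"dp": [-0.9, 0.4, 0], "turn": [0, 0, 0], "fingers": 0},
    {"dp": [-0.9, 0.4, 0], "turn": [0, 0, 0], "fingers": 0},
    {"dp": [-0.9, 0.4, 0], "turn": [0, 0, 0], "fingers": 0},
    {"dp": [-0.9, 0.4, 0], "turn": [0, 0, 0], "fingers": 0}
  ]
}}

```text
clock: 1.77
eef_pos: [251.9, 371.2, 179.1]
tcp_rot: [-3.141, 0.0, 1.571]
contact_force: [1.4, -0.5, 0.9]
opening: 1.002
grasp_force: 0.0
```

Call:
{"method": "play_rows", "body": {
  "rows": [
    {"dp": [-0.9, 0.4, 0], "turn": [0, 0, 0], "fingers": 0},
    {"dp": [-0.9, 0.4, 0], "turn": [0, 0, 0], "fingers": 0},
    {"dp": [-0.9, 0.4, 0], "turn": [0, 0, 0], "fingers": 0},
    {"dp": [-0.9, 0.4, 0], "turn": [0, 0, 0], "fingers": 0},
    {"dp": [-0.9, 0.4, 0], "turn": [0, 0, 0], "fingers": 0}
  ]
}}

```text
clock: 2.18
eef_pos: [331.8, 191.2, 179.3]
tcp_rot: [3.141, -0.0, 1.571]
contact_force: [1.6, 0.9, 0.1]
opening: 0.998
grasp_force: 0.0
```

Call:
{"method": "play_rows", "body": {
  "rows": [
    {"dp": [-0.7, 0.7, 0], "turn": [0, 0, 0], "fingers": 0},
    {"dp": [-0.7, 0.7, 0], "turn": [0, 0, 0], "fingers": 0},
    {"dp": [-0.7, 0.7, 0], "turn": [0, 0, 0], "fingers": 0},
    {"dp": [-0.7, 0.7, 0], "turn": [0, 0, 0], "fingers": 0},
    {"dp": [-0.7, 0.7, 0], "turn": [0, 0, 0], "fingers": 0}
  ]
}}

```text
clock: 2.6
eef_pos: [472.5, 51.0, 179.2]
tcp_rot: [-3.142, -0.0, 1.57]
contact_force: [0.9, 1.6, 0.3]
opening: 1.0
grasp_force: 0.0
```

Call:
{"method": "play_rows", "body": {
  "rows": [
    {"dp": [-0.7, 0.7, 0], "turn": [0, 0, 0], "fingers": 0},
    {"dp": [0, 0, 0], "turn": [0, 0, 0], "fingers": 0},
    {"dp": [0, 0, 0], "turn": [0, 0, 0], "fingers": 0}
  ]
}}

```text
clock: 2.85
eef_pos: [500.4, 23.4, 178.8]
tcp_rot: [-3.141, 0.0, 1.567]
contact_force: [-0.4, 0.4, -0.4]
opening: 1.0
grasp_force: 0.0
```

```bash
python3 - <<'E'
from h import *
import pickle
f=shot("wrist","w1.png",1.5); pickle.dump(f,open("w1.pkl","wb")); s=r.sense(); print(s["eef_pos"],s["tcp_rot"]); print(np.round(f["pose"],2).tolist(),f["fx"])
for p in [(540,23,84),(540,23,48),(533,23,84)]: print(proj(f,p)*1.5)
E
```

```text
[499.21542128  24.31172982 178.71798756] [-3.14010773e+00 -1.07431768e-04  1.56826240e+00]
[[1.0, -0.0, -0.0, 501.26], [-0.0, -0.96, -0.27, 90.4], [-0.0, 0.27, -0.96, 321.45], [0.0, 0.0, 0.0, 1.0]] 269.8642459496411
[446.15668126 287.42427985]
[438.27798116 273.31034833]
[434.66964057 287.46037582]
```

View pics/w1.png

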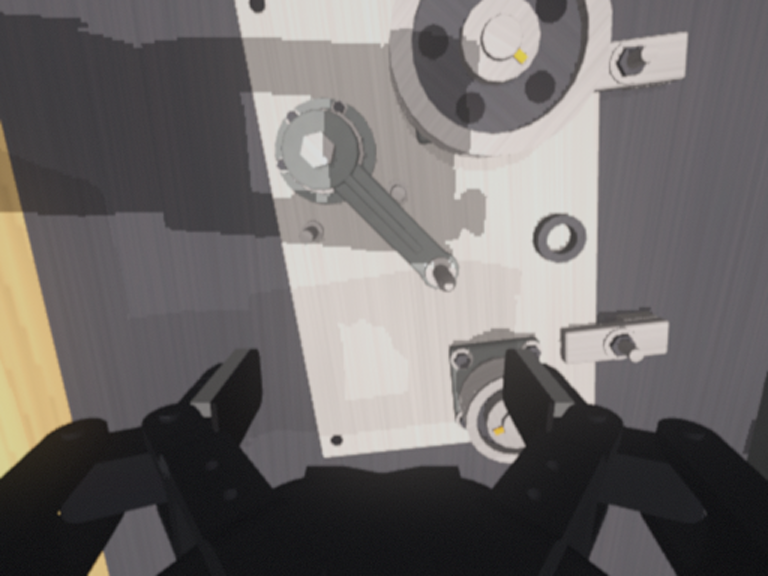

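Call:
{"method": "play_rows", "body": {
  "rows": [
    {"dp": [-0.9, 0.05, 0], "turn": [0, 0, 0], "fingers": 0},
    {"dp": [-0.9, 0.05, 0], "turn": [0, 0, 0], "fingers": 0},
    {"dp": [-0.9, 0.05, 0], "turn": [0, 0, 0], "fingers": 0},
    {"dp": [-0.9, 0.05, 0], "turn": [0, 0, 0], "fingers": 0},
    {"dp": [-0.9, 0.05, 0], "turn": [0, 0, 0], "fingers": 0}
  ]
}}

```text
clock: 3.32
eef_pos: [508.5, -155.1, 179.3]
tcp_rot: [-3.141, -0.0, 1.572]
contact_force: [0.7, 0.8, 0.7]
opening: 0.996
grasp_force: 0.0
```

Call:
{"method": "play_rows", "body": {
  "rows": [
    {"dp": [-0.9, 0.05, 0], "turn": [0, 0, 0], "fingers": 0},
    {"dp": [-0.9, 0.05, 0.2], "turn": [0, 0, 0], "fingers": 0},
    {"dp": [-0.9, 0.05, 0.3], "turn": [0, 0, 0], "fingers": 0},
    {"dp": [-0.9, 0.05, 0.4], "turn": [0, 0, 0], "fingers": 0},
    {"dp": [-0.9, 0.05, 0.4], "turn": [0, 0, 0], "fingers": 0}
  ]
}}

```text
clock: 3.73
eef_pos: [519.2, -335.2, 127.0]
tcp_rot: [3.141, -0.0, 1.572]
contact_force: [-0.4, -0.4, 0.2]
opening: 1.003
grasp_force: 0.0
```

Call:
{"method": "play_rows", "body": {
  "rows": [
    {"dp": [-0.8, 0.05, 0.3], "turn": [0, 0, 0], "fingers": 0},
    {"dp": [-0.5, 0, 0], "turn": [0, 0, 0], "fingers": 0},
    {"dp": [-0.2, 0, 0], "turn": [0, 0, 0], "fingers": 0},
    {"dp": [0, 0, 0], "turn": [0, 0, 0], "fingers": 0},
    {"dp": [0, 0, 0], "turn": [0, 0, 0], "fingers": 0}
  ]
}}

```text
clock: 4.15
eef_pos: [521.3, -393.6, 115.5]
tcp_rot: [-3.141, -0.001, 1.57]
contact_force: [0.1, -0.2, 0.1]
opening: 0.999
grasp_force: 0.0
```

```bash
python3 - <<'E'
from h import *
import pickle
f=shot("wrist","w2.png",1.5); pickle.dump(f,open("w2.pkl","wb")); s=r.sense(); print(s["eef_pos"],s["tcp_rot"]); 
print(proj(f,(522,-418,27))*1.5)
f1=pickle.load(open("w1.pkl","rb"))
print("tip",ray(f1,449.5/1.5,284/1.5,84),"hex",ray(f1,317/1.5,149/1.5,58),"collar",ray(f1,441/1.5,271/1.5,48))
E
```

```text
[ 521.43001224 -393.27150883  115.67102485] [-3.14151864e+00 -5.81624523e-04  1.57106534e+00]
[382.29305056 328.48014911]
tip [541.94838118  25.15791955  84.        ] hex [460.99997741 104.77938521  58.        ] collar [541.8334164   24.64474364  48.        ]
```

View pics/w2.png

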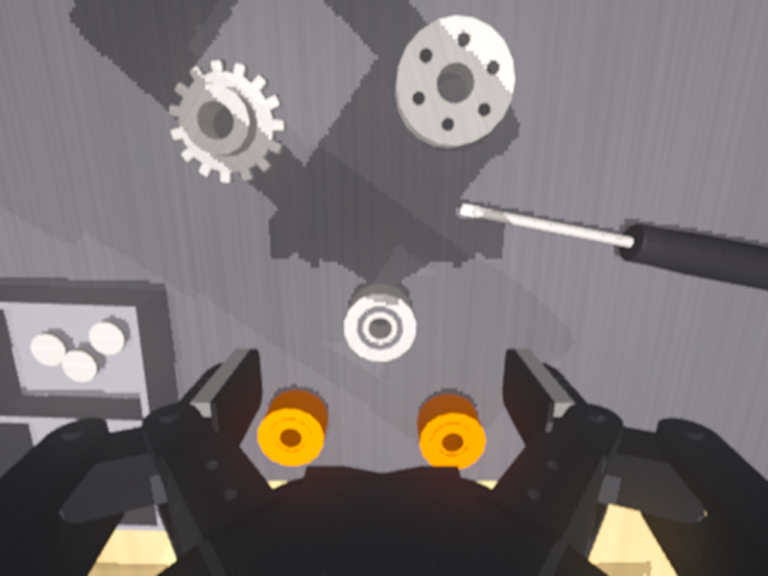

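The idler's top face centre is at (380,326), which puts it at about (520.8,-417). The pin tip and collar agree on (541.9,24.9). I'll descend and grasp.

Call:
{"method": "play_rows", "body": {
  "rows": [
    {"dp": [-0.59, 0, 0.5], "turn": [0, 0, 0], "fingers": 0},
    {"dp": [0, 0, 0.7], "turn": [0, 0, 0], "fingers": 0},
    {"dp": [0, 0, 0.7], "turn": [0, 0, 0], "fingers": 0},
    {"dp": [0, 0, 0.5], "turn": [0, 0, 0], "fingers": 0},
    {"dp": [0, 0, 0.29], "turn": [0, 0, 0], "fingers": 0}
  ]
}}

```text
clock: 4.62
eef_pos: [520.5, -416.0, 5.8]
tcp_rot: [-3.139, -0.002, 1.572]
contact_force: [-0.1, 0.2, 0.1]
opening: 0.999
grasp_force: 0.0
```

Call:
{"method": "play_rows", "body": {
  "rows": [
    {"dp": [0, 0, 0], "turn": [0, 0, 0], "fingers": 0.3},
    {"dp": [0, 0, 0], "turn": [0, 0, 0], "fingers": 0.7},
    {"dp": [0, 0, 0], "turn": [0, 0, 0], "fingers": 1},
    {"dp": [0, 0, 0], "turn": [0, 0, 0], "fingers": 1},
    {"dp": [0, 0, 0], "turn": [0, 0, 0], "fingers": 1}
  ],
  "force": 50
}}

```text
clock: 5.03
eef_pos: [522.5, -419.4, 9.8]
tcp_rot: [3.139, 0.002, 1.57]
contact_force: [-0.5, 0.7, 7.3]
opening: 0.484
grasp_force: 51.5
```

Call:
{"method": "play_rows", "body": {
  "rows": [
    {"dp": [0, 0, 0], "turn": [0, 0, 0], "fingers": 1},
    {"dp": [0, 0, 0], "turn": [0, 0, 0], "fingers": 1},
    {"dp": [0, 0, 0], "turn": [0, 0, 0], "fingers": 1}
  ]
}}

```text
clock: 5.28
eef_pos: [522.5, -419.4, 9.8]
tcp_rot: [3.139, 0.002, 1.57]
contact_force: [0.3, 2.3, 5.9]
opening: 0.485
grasp_force: 51.5
```

Call:
{"method": "play_rows", "body": {
  "rows": [
    {"dp": [0, 0, -0.3], "turn": [0, 0, 0], "fingers": 1},
    {"dp": [0, 0, -0.7], "turn": [0, 0, 0], "fingers": 1},
    {"dp": [0, 0, -0.8], "turn": [0, 0, 0], "fingers": 1},
    {"dp": [0.3, 0, -0.8], "turn": [0, 0, 0], "fingers": 1},
    {"dp": [0.6, 0, -0.4], "turn": [0, 0, 0], "fingers": 1}
  ]
}}

```text
clock: 5.7
eef_pos: [523.0, -385.6, 133.1]
tcp_rot: [3.136, 0.005, 1.568]
contact_force: [2.1, 0.2, 0.0]
opening: 0.484
grasp_force: 51.0
```

Call:
{"method": "play_rows", "body": {
  "rows": [
    {"dp": [0.9, 0.05, 0], "turn": [0, 0, 0], "fingers": 1},
    {"dp": [0.9, 0.05, 0], "turn": [0, 0, 0], "fingers": 1},
    {"dp": [0.9, 0.05, 0], "turn": [0, 0, 0], "fingers": 1},
    {"dp": [0.9, 0.05, 0], "turn": [0, 0, 0], "fingers": 1},
    {"dp": [0.9, 0.05, 0], "turn": [0, 0, 0], "fingers": 1}
  ]
}}

```text
clock: 6.12
eef_pos: [531.3, -201.3, 129.1]
tcp_rot: [3.14, 0.001, 1.57]
contact_force: [0.7, -0.5, -1.5]
opening: 0.486
grasp_force: 50.9
```

Call:
{"method": "play_rows", "body": {
  "rows": [
    {"dp": [0.9, 0.05, 0], "turn": [0, 0, 0], "fingers": 1},
    {"dp": [0.9, 0.05, 0], "turn": [0, 0, 0], "fingers": 1},
    {"dp": [0.9, 0.05, 0], "turn": [0, 0, 0], "fingers": 1},
    {"dp": [0.6, 0.05, 0], "turn": [0, 0, 0], "fingers": 1},
    {"dp": [0.3, 0.05, 0], "turn": [0, 0, 0], "fingers": 1}
  ]
}}

```text
clock: 6.53
eef_pos: [541.5, -56.0, 128.9]
tcp_rot: [3.141, -0.0, 1.572]
contact_force: [-0.7, 0.1, -0.6]
opening: 0.487
grasp_force: 50.9
```

Call:
{"method": "play_rows", "body": {
  "rows": [
    {"dp": [0.3, 0, 0], "turn": [0, 0, 0], "fingers": 1},
    {"dp": [0, 0, 0], "turn": [0, 0, 0], "fingers": 1},
    {"dp": [0, 0, 0], "turn": [0, 0, 0], "fingers": 1}
  ]
}}

```text
clock: 6.78
eef_pos: [541.7, -47.1, 128.1]
tcp_rot: [3.141, 0.0, 1.571]
contact_force: [-0.2, 0.7, -0.8]
opening: 0.487
grasp_force: 50.9
```

```bash
python3 - <<'E'
from h import *
import pickle
f=shot("wrist","w3.png",1.5); pickle.dump(f,open("w3.pkl","wb")); s=r.sense(); print(s["eef_pos"],s["tcp_rot"],s["contact_force"]); 
e=s["eef_pos"]; print("tcp px",proj(f,e)*1.5,"wheel top exp",proj(f,np.array(e)+[0,0,20])*1.5,"tip exp",proj(f,(541.9,24.9,84))*1.5)
E
```

```text
[541.57231867 -47.52093269 127.94826551] [3.14130282e+00 4.14301029e-04 1.56999800e+00] [ 0.26565318  0.15840116 -1.24510838]
tcp px [380.46413222 355.14206742] wheel top exp [380.27089583 380.91744807] tip exp [381.42055857 161.2997966 ]
```

View pics/w3.png

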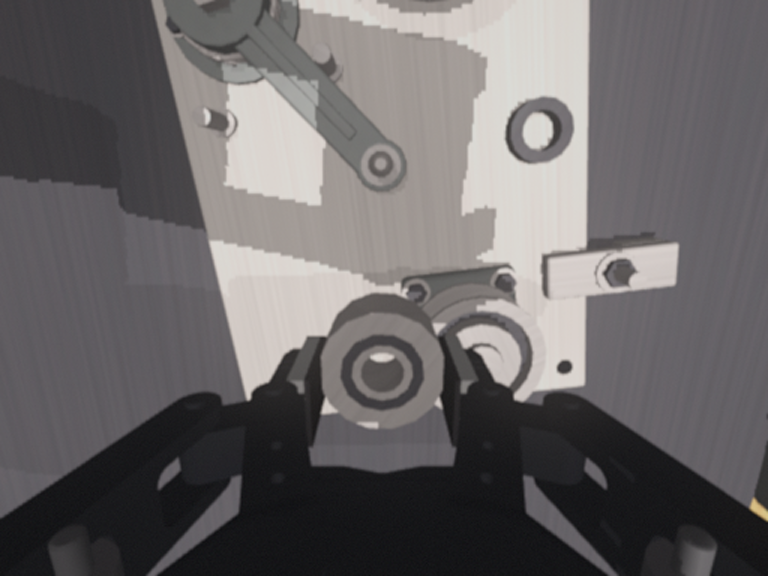

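The pin tip is at (380,163), and the held wheel's face is centred near (382,371), about 2 mm ahead of the TCP in y. I'll move over the pin.

Call:
{"method": "play_rows", "body": {
  "rows": [
    {"dp": [0.5, 0, 0], "turn": [0, 0, 0], "fingers": 1},
    {"dp": [0.7, -0.02, 0], "turn": [0, 0, 0], "fingers": 1},
    {"dp": [0.45, 0, 0.2], "turn": [0, 0, 0], "fingers": 1},
    {"dp": [0.1, 0, 0.35], "turn": [0, 0, 0], "fingers": 1},
    {"dp": [0, 0, 0.2], "turn": [0, 0, 0], "fingers": 1}
  ]
}}

```text
clock: 7.25
eef_pos: [540.6, 23.1, 96.9]
tcp_rot: [-3.141, 0.0, 1.57]
contact_force: [-0.9, -0.4, -1.2]
opening: 0.48
grasp_force: 50.9
```

Call:
{"method": "play_rows", "body": {
  "rows": [
    {"dp": [0, 0, 0], "turn": [0, 0, 0], "fingers": 1},
    {"dp": [0, 0, 0], "turn": [0, 0, 0], "fingers": 1}
  ]
}}

```text
clock: 7.42
eef_pos: [540.4, 22.1, 97.3]
tcp_rot: [-3.14, 0.0, 1.569]
contact_force: [-0.4, 0.0, -0.3]
opening: 0.486
grasp_force: 50.9
```

```bash
python3 - <<'E'
from h import *
import pickle
f=shot("wrist"); s=r.sense(); e=np.array(s["eef_pos"]); print(e,s["contact_force"])
im=cv2.cvtColor(np.array(f["pixels"]),cv2.COLOR_RGB2BGR)[195:305,185:325]; cv2.imwrite("pics/w4.png",cv2.resize(im,None,fx=5,fy=5,interpolation=cv2.INTER_CUBIC))
t=lambda p:(proj(f,p)-[185,195])*5
print("tip",t((541.5,24.5,84)));
for dy in(0,2.5):
  for h in(17,-7): print(dy,h,t(e+[0,dy,h]))
E
```

```text
[540.8393978   22.12630468  97.81849639] [ 0.32576689 -0.10706266 -0.28732908]
tip [352.82843856 141.38516521]
0 17 [346.94639312 278.79214364]
0 -7 [347.42563829 181.80374692]
2.5 17 [346.90510869 256.67739019]
2.5 -7 [347.39227939 162.46331489]
```

View pics/w4.png

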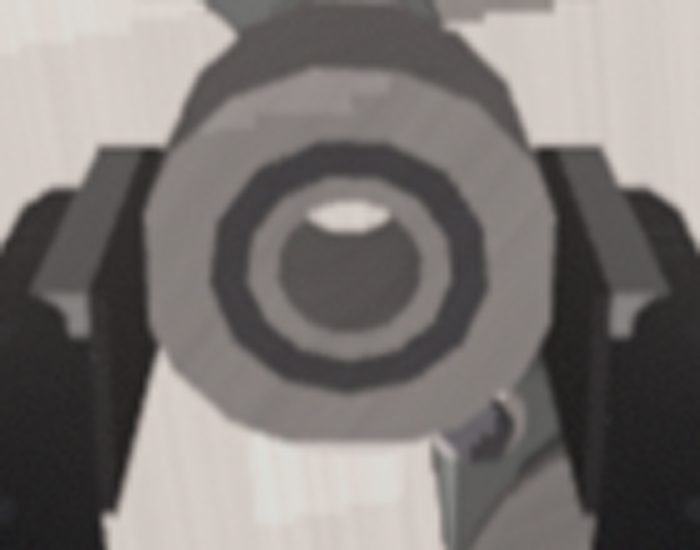

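The bore is centred at (349,266) in the crop, and a lens of the bottom opening shows at (348,215). The wheel is within about 1 mm of the pin axis, so I'll apply a small correction and lower it.

Call:
{"method": "play_rows", "body": {
  "rows": [
    {"dp": [0.025, 0.0125, 0.1], "turn": [0, 0, 0], "fingers": 1},
    {"dp": [0, 0, 0.2], "turn": [0, 0, 0], "fingers": 1},
    {"dp": [0, 0, 0.2], "turn": [0, 0, 0], "fingers": 1},
    {"dp": [0, 0, 0.1], "turn": [0, 0, 0], "fingers": 1},
    {"dp": [0, 0, 0], "turn": [0, 0, 0], "fingers": 1}
  ]
}}

```text
clock: 7.88
eef_pos: [540.3, 24.1, 72.3]
tcp_rot: [-3.139, 0.0, 1.57]
contact_force: [-0.0, -0.4, -0.4]
opening: 0.483
grasp_force: 50.9
```

Call:
{"method": "play_rows", "body": {
  "rows": [
    {"dp": [0, 0, 0.15], "turn": [0, 0, 0], "fingers": 1},
    {"dp": [0, 0, 0.15], "turn": [0, 0, 0], "fingers": 1},
    {"dp": [0, 0, 0.07], "turn": [0, 0, 0], "fingers": 1},
    {"dp": [0, 0, 0.03], "turn": [0, 0, 0], "fingers": 1},
    {"dp": [0, 0, 0], "turn": [0, 0, 0], "fingers": 1}
  ]
}}

```text
clock: 8.3
eef_pos: [541.0, 24.3, 57.3]
tcp_rot: [-3.141, 0.0, 1.57]
contact_force: [-0.8, -0.2, -0.1]
opening: 0.483
grasp_force: 50.9
```

```bash
python3 - <<'E'
from h import *
s=r.sense(); print(s["eef_pos"],s["contact_force"],s["wrist_torque"])
f=shot("scene"); c=proj(f,(541,24,60)); u,v=c.astype(int); print(c)
im=cv2.cvtColor(np.array(f["pixels"]),cv2.COLOR_RGB2BGR)[v-50:v+40,u-60:u+60]; cv2.imwrite("pics/s5.png",cv2.resize(im,None,fx=6,fy=6,interpolation=cv2.INTER_CUBIC))
E
```

```text
[541.02510475  24.30930746  57.28169669] [-0.7993181  -0.16322245 -0.12118971] [-0.03144218  0.05024552  0.02665181]
[265.31772477 198.89346151]
```

View pics/s5.png

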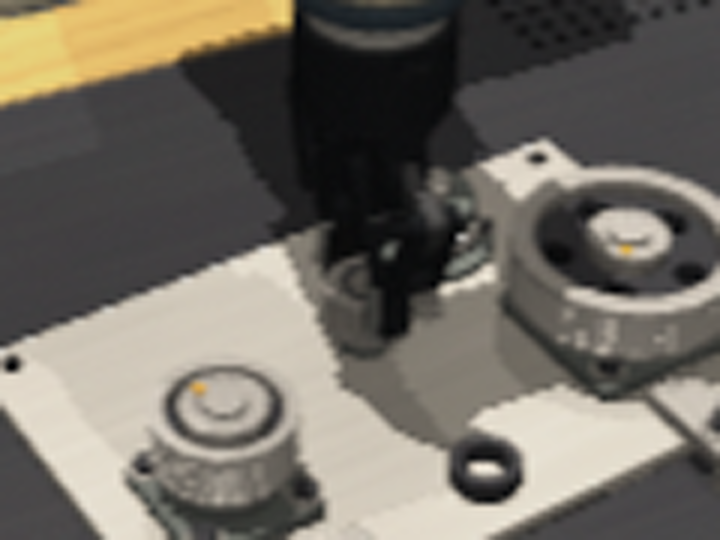

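The wheel is over the pin and low, with no contact force yet. I'll feel down onto the collar.

Call:
{"method": "play_rows", "body": {
  "rows": [
    {"dp": [0, 0, 0.04], "turn": [0, 0, 0], "fingers": 1},
    {"dp": [0, 0, 0.03], "turn": [0, 0, 0], "fingers": 1},
    {"dp": [0, 0, 0], "turn": [0, 0, 0], "fingers": 1}
  ]
}}

```text
clock: 8.6
eef_pos: [541.3, 24.3, 54.8]
tcp_rot: [3.141, -0.0, 1.57]
contact_force: [-0.1, 0.4, -1.6]
opening: 0.488
grasp_force: 51.0
```

Call:
{"method": "play_rows", "body": {
  "rows": [
    {"dp": [0, 0, 0.025], "turn": [0, 0, 0], "fingers": 1},
    {"dp": [0, 0, 0], "turn": [0, 0, 0], "fingers": 1},
    {"dp": [0, 0, 0], "turn": [0, 0, 0], "fingers": 1}
  ]
}}

```text
clock: 8.85
eef_pos: [541.5, 24.3, 54.7]
tcp_rot: [3.141, -0.0, 1.57]
contact_force: [-3.3, 0.3, 8.0]
opening: 0.488
grasp_force: 52.0
```

Seated on the collar at the predicted height, with 8 N. I'll swing the arm along the arc about the pivot while still gripping the wheel.

Call:
{"method": "play_rows", "body": {
  "rows": [
    {"dp": [-0.084, -0.092, 0], "turn": [0, 0, 0], "fingers": 1},
    {"dp": [-0.084, -0.092, 0], "turn": [0, 0, 0], "fingers": 1},
    {"dp": [-0.152, -0.198, 0], "turn": [0, 0, 0], "fingers": 1},
    {"dp": [-0.135, -0.21, 0], "turn": [0, 0, 0], "fingers": 1},
    {"dp": [0, 0, 0], "turn": [0, 0, 0], "fingers": 1}
  ]
}}

```text
clock: 9.27
eef_pos: [519.2, 5.6, 54.8]
tcp_rot: [3.136, -0.0, 1.57]
contact_force: [7.3, 3.9, -1.5]
opening: 0.491
grasp_force: 51.1
```

Call:
{"method": "play_rows", "body": {
  "rows": [
    {"dp": [-0.115, -0.218, 0], "turn": [0, 0, 0], "fingers": 1},
    {"dp": [-0.095, -0.23, 0], "turn": [0, 0, 0], "fingers": 1},
    {"dp": [-0.075, -0.238, 0], "turn": [0, 0, 0], "fingers": 1},
    {"dp": [-0.055, -0.2, 0], "turn": [0, 0, 0], "fingers": 1},
    {"dp": [0, 0, 0], "turn": [0, 0, 0], "fingers": 1}
  ]
}}

```text
clock: 9.68
eef_pos: [484.8, -7.9, 55.0]
tcp_rot: [3.134, 0.0, 1.57]
contact_force: [9.4, 1.9, -2.8]
opening: 0.484
grasp_force: 51.6
```

Call:
{"method": "play_rows", "body": {
  "rows": [
    {"dp": [-0.03, -0.14, 0], "turn": [0, 0, 0], "fingers": 1},
    {"dp": [-0.02, -0.14, 0], "turn": [0, 0, 0], "fingers": 1},
    {"dp": [0, 0, 0], "turn": [0, 0, 0], "fingers": 1},
    {"dp": [0, 0, 0], "turn": [0, 0, 0], "fingers": 1}
  ]
}}

```text
clock: 10.02
eef_pos: [475.2, -9.7, 55.2]
tcp_rot: [3.133, 0.0, 1.57]
contact_force: [10.9, 1.6, -1.9]
opening: 0.482
grasp_force: 52.0
```

Call:
{"method": "play_rows", "body": {
  "rows": [
    {"dp": [-0.01, -0.08, 0], "turn": [0, 0, 0], "fingers": 1},
    {"dp": [0, -0.06, 0], "turn": [0, 0, 0], "fingers": 1},
    {"dp": [0, 0, 0], "turn": [0, 0, 0], "fingers": 1},
    {"dp": [0, 0, 0], "turn": [0, 0, 0], "fingers": 1}
  ]
}}

```text
clock: 10.35
eef_pos: [470.1, -10.3, 55.2]
tcp_rot: [3.132, 0.0, 1.57]
contact_force: [11.9, -1.6, -2.0]
opening: 0.486
grasp_force: 52.1
```

Call:
{"method": "play_rows", "body": {
  "rows": [
    {"dp": [0, -0.04, 0], "turn": [0, 0, 0], "fingers": 1},
    {"dp": [0, 0, 0], "turn": [0, 0, 0], "fingers": 1},
    {"dp": [0, 0, 0], "turn": [0, 0, 0], "fingers": 1}
  ]
}}

```text
clock: 10.6
eef_pos: [468.6, -10.4, 55.2]
tcp_rot: [3.132, 0.001, 1.57]
contact_force: [12.6, -2.3, -1.9]
opening: 0.488
grasp_force: 52.1
```

Call:
{"method": "play_rows", "body": {
  "rows": [
    {"dp": [0, -0.05, 0], "turn": [0, 0, 0], "fingers": 1},
    {"dp": [0, 0, 0], "turn": [0, 0, 0], "fingers": 1},
    {"dp": [0, 0, 0], "turn": [0, 0, 0], "fingers": 1}
  ]
}}

```text
clock: 10.85
eef_pos: [468.0, -10.4, 55.4]
tcp_rot: [3.129, 0.001, 1.57]
contact_force: [15.8, -2.5, -5.7]
opening: 0.484
grasp_force: 52.5
```

Call:
{"method": "play_rows", "body": {
  "rows": [
    {"dp": [0, -0.04, 0], "turn": [0, 0, 0], "fingers": 1},
    {"dp": [0, 0, 0], "turn": [0, 0, 0], "fingers": 1},
    {"dp": [0, 0, 0], "turn": [0, 0, 0], "fingers": 1}
  ]
}}

```text
clock: 11.1
eef_pos: [467.9, -10.3, 55.6]
tcp_rot: [3.126, 0.001, 1.57]
contact_force: [20.4, -1.3, -9.6]
opening: 0.485
grasp_force: 52.6
```

Call:
{"method": "play_rows", "body": {
  "rows": [
    {"dp": [0, 0, 0.02], "turn": [0, 0, 0], "fingers": 1},
    {"dp": [0, 0, 0.01], "turn": [0, 0, 0], "fingers": 1},
    {"dp": [0, 0, 0], "turn": [0, 0, 0], "fingers": 1},
    {"dp": [0, 0, 0], "turn": [0, 0, 0], "fingers": 1},
    {"dp": [0, 0, 0], "turn": [0, 0, 0], "fingers": 1}
  ]
}}

```text
clock: 11.52
eef_pos: [468.0, -10.3, 55.1]
tcp_rot: [3.126, 0.001, 1.57]
contact_force: [16.2, -1.6, 3.3]
opening: 0.488
grasp_force: 54.1
```

```bash
python3 - <<'E'
from h import *
f=shot("wrist","w6.png",1.5); s=r.sense(); e=np.array(s["eef_pos"]); print(e,s["tcp_rot"],s["contact_force"],np.abs(s["qvel"]).max())
print(proj(f,(471,-8.5,84))*1.5,proj(f,(461,104.7,58))*1.5)
E
```

```text
[467.9893458  -10.30833842  55.14251904] [3.12617189e+00 5.06670652e-04 1.56997839e+00] [15.94214407 -1.39970186  3.8756246 ] 0.0015249030733361707
[391.34757861 388.60530446] [357.02346449   7.27536943]
```

View pics/w6.png

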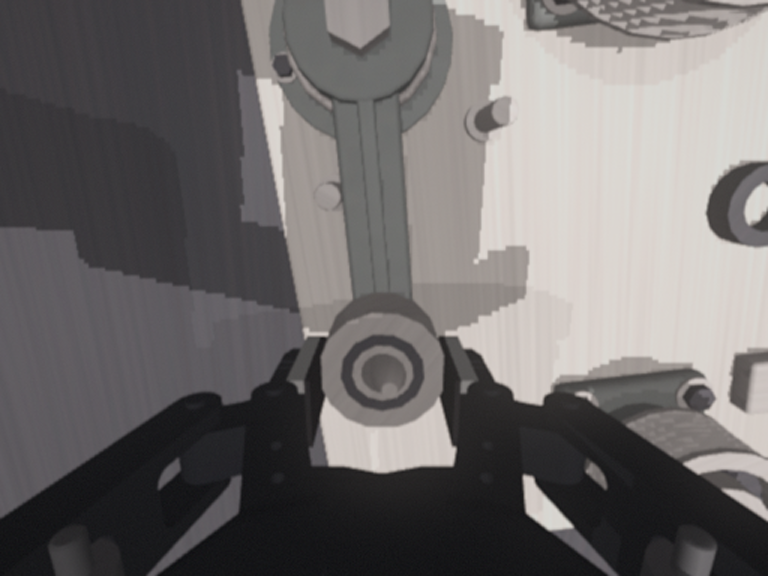

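The wheel is on the pin, whose tip shows in the bore at (390,385). The arm bar is against its stop pin at (328,195), with a steady 16 N push. I'll hand in.

```bash
python3 -c "
from rig import r
print(r.sign_off())"
```

```text
the job is handed in; nothing more can be done
None
```

The idler is down on the tensioner pin's collar, and the arm is held hard against its far stop with a steady push of about 16 N. I handed the job in at about 11.6 s; no verdict was shown.

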